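Set out the sweets on their display stands

ROBOT

A 6-joint arm with a two-finger parallel gripper is mounted at the origin on a cart in front of the work surface, level with it; the furniture and walls round the work are solid. World frame = base frame: x ahead of the robot, y to its left, z up, the work surface at z = 0. Lengths are in mm, angles in rad, forces in N, time in s.
With the tool pointing down it reaches from about 300 to 775 mm from the base axis. Payload 14.6 kg.
Tool frame: the origin (TCP) lies midway between the tips of the shut fingers; the grasp point (between the pads) lies 19 mm behind it; z points along the fingers, y is the line along which they close (so a half turn about z gives the same grasp; the last joint's range is limited). The gripper opens to 94 mm and grips with 3 to 60 N. Pads are 16 mm wide; open, the fingers measure 119 mm over their backs; the gripper's body (75 mm by 177 mm) begins 78 mm behind the grasp point.
Start: joints at [1.247, 0.3, 1.521, -0, 1.321, -0.067], TCP at [139.69, 531.954, 171.446] pointing down, gripper open.
Joint ranges: [-3.03, 3.03], [-0.79, 2.21], [0.23, 2.52], [-1.04, 4.18], [0, 3.07], [-2.55, 2.55]. Speed limits (rad/s): [2.22, 2.22, 2.57, 3.14, 3.14, 3.14].

INTERFACE

Orientations are given as [roll, pitch, yaw] about the fixed x, y, z axes, in that order (R = Rz(yaw) Ry(pitch) Rx(roll)).
In Python, from cell import manip gives the robot as it stands.
- The arm moves only by the shell command python3 -m creep 'ROWS' [OPENING] [FORCE]. ROWS is text: rows parted by semicolons, each of 6 numbers parted by spaces: the shift along the tool's x, y, z normalised to -1 to 1, where 1 is 4 cm, then the turn, a rotation vector about the tool's x, y, z normalised to -1 to 1, where 1 is pi rad. In form: dx dy dz ax ay az; .... A call has 1 to 20 rows; each row shifts and turns the commanded pose from where the row before left it, along the tool's axes as they then stand; what a row does not reach is not made up. A row lasts 1/8 s, in which the tool goes at most 62.5 mm and 10.7 degrees, less where a joint would pass 70% of its speed; a pose out of reach is approached as far as the arm can. A call with a number of a shift or a turn outside -1 to 1 is refused whole. A call with a gripper value outside its range is refused whole. OPENING is the closure, from 0 (fully open) to 1 (shut), set as the call begins (- or left out, the last holds). The fingers move at their own pace and stop on an object; FORCE is the grip in N (left out, the last holds). Time passes only in rows, so rows that do not move let the fingers close. It gives the time, the measured TCP pose, the force, the opening and the grip force at its end, in the units of the state.
- manip.read_state(): the state, without advancing time (a new reading comes with each control period).
- manip.camera(name): name is "scene" or "top" or "wrist"; returns a dict with "color" (480x640x3 uint8, red, green, blue), "range_z" (480x640 float32, mm along the optical axis (not along the pixel's ray), 0 where there is no reading), "camera_matrix" (3x3 intrinsics, pixels), "T" (4x4, takes a point from camera to world coordinates). Camera axes: x right, y down, z forward; pixel columns grow to the right and rows downward; lengths in mm; the calibration is good to about 2 mm. A picture is of the moment at which its call begins.
- manip.sign_off(): hands the job in; it is judged then, once.
The state is a dict: "clock": time; "joints": joint angles; "qd": joint speeds; "effort": joint torques, N m; "eef_pos": TCP position; "eef_rot": TCP orientation; "wrist_force": force on the tool from outside, world axes, zero at the start; "moment": the same for the moment, N m; "finger_gap": finger opening in mm; "finger_force": force on a finger pad.
Only numpy, scipy, OpenCV 4.12 (cv2) and the standard library are available. Lean on these libraries where they do the work, as an engineer would, in place of code of your own. Each camera call takes 0.05 s, during which the arm holds its last target. There are 200 camera calls.

TASK

Set out the four sweets on the counter display: lay each on the low brass-railed stand made for it - each packet on the rectangular stand with the lining of its own colour, the oval tin on the oval one, the round tin on the round one. Each must lie flat and upright inside the rail, its outline turned to match. Leave the tongs and the scoop as they are.

Things in the scene. Friction and masses are not known exactly. Their poses are not given: they have to be found in the camera images.
- pink_packet: Crimson-pink printed sweet packet lying flat, 52 (x) x 82 (y) x 18 (z) mm, a solid box of about 60 g; grasp across its 52 mm. Origin: centre of its underside; x along its short side, y along its long side, z up.
- teal_packet: Teal (blue-green) printed sweet packet lying flat, 52 (x) x 82 (y) x 18 (z) mm, a solid box of about 60 g; grasp across its 52 mm. Origin: centre of its underside; x along its short side, y along its long side, z up.
- oval_tin: Oval white tin with a yellow top, lying flat, 78 (x) x 64 (y) x 20 (z) mm, solid, about 70 g; grasp across its 64 mm. Origin: centre of its underside; x along its long axis, y along its short axis, z up.
- round_tin: Small round white tin with a beige lid (the lid is fixed), 45 mm across, 19 mm high, about 35 g; the lid takes up the top 8 mm and stands 1 mm proud of the body. Origin: centre of its underside; z up. Its yaw does not matter.
- pink_stand: Fixed dark wood plaque, 76 (x) x 106 (y) x 4 mm, with a crimson-pink lining in a rectangular brass rail, inside 64 x 94 mm. The packet lies at z = 4 mm with 6 mm to spare each side; the rail's top is at z = 7 mm: hold the packet by its upper part to keep fingers above it. Origin: centre of the underside, on the worktop; x short side, y long side, z up. Either way round is right.
- teal_stand: Fixed dark wood plaque, 76 (x) x 106 (y) x 4 mm, with a teal lining in a rectangular brass rail, inside 64 x 94 mm. The packet lies at z = 4 mm with 6 mm to spare each side; the rail's top is at z = 7 mm: hold the packet by its upper part to keep fingers above it. Origin: centre of the underside, on the worktop; x short side, y long side, z up. Either way round is right.
- oval_stand: Fixed dark wood plaque, rectangular, 102 (x) x 88 (y) x 4 mm, with a yellow lining in an oval brass rail, inside 90 (x) x 76 (y) mm. The tin lies at z = 4 mm with 6 mm to spare all round; the rail's top is at z = 7 mm. Origin: centre of the underside, on the worktop; x along the oval's long axis, y its short one, z up. Either way round is right.
- round_stand: Fixed dark wood disc, 72 mm across, 4 mm thick, with a cream lining in a round brass rail, inside 57 mm across. The tin lies at z = 4 mm with 6 mm to spare all round; the rail's top is at z = 7 mm. Origin: centre of the underside, on the worktop; z up.
- tongs: Bystander, loose: grey steel spring tongs, 158 (x) x 34 (y) x 17 mm, lying at the left of the work. Origin: centre of the underside.
- scoop: Bystander, loose: steel scoop, 174 x 47 x 16 mm, lying at the right of the work, handle along its x. Origin: centre of its underside.
There are look-alikes about, which are no part of the job. There is more than one size of the round_tin; the one meant has the size given above.

How it is judged:
By the outcome, as a careful person would: the job done as asked, in the order asked, and still so for the second after the job is handed in, with the robot touching nothing.
It also fails if it takes over 112 s, if anything falls off the work surface, if the arm or the gripper's body presses on something with over 40 N, if the wrist force passes 120 N, or if a joint passes its speed limit or range.

## Working session

There is one attempt and no reset: what is moved stays moved. The work goes in short steps, Python scripts to look and compute and a shell command to move; the robot and the scene stay as the last step left them, time stands still between calls to the robot, and variables do not carry over. Pictures are saved under pics/ and viewed, at most 14 in all, crops included, and the job is handed in when it is done.

```bash
ls; mkdir -p pics; python3 - <<'E'
from cell import manip
import cv2,numpy as np
for n in("top","scene"):
    c=manip.camera(n); np.savez(f"{n}0.npz",**c); cv2.imwrite(f"pics/{n}0.png",c["color"][:,:,::-1]); print(c["camera_matrix"].round(1).tolist(),c["T"].round(3).tolist())
print(manip.read_state())
E
```

```text
pics
[[563.9, 0.0, 318.2], [0.0, 563.9, 242.0], [0.0, 0.0, 1.0]] [[0.014, -0.997, 0.075, 409.623], [-1.0, -0.015, -0.007, 176.875], [0.008, -0.075, -0.997, 1202.791], [0.0, 0.0, 0.0, 1.0]]
[[513.0, 0.0, 321.8], [0.0, 513.0, 246.9], [0.0, 0.0, 1.0]] [[0.713, -0.379, 0.589, -218.112], [-0.701, -0.366, 0.613, -549.564], [-0.017, -0.85, -0.526, 655.069], [0.0, 0.0, 0.0, 1.0]]
{'clock': 0.1, 'joints': array([ 1.24743845e+00,  3.00419926e-01,  1.52154377e+00,  3.87307805e-05,
        1.32065594e+00, -6.66133890e-02]), 'qd': array([-0.00063238, -0.00241099, -0.00133541, -0.00251791,  0.00061658,
       -0.00038519]), 'effort': array([ 1.96765919e-03, -5.32641113e+01, -3.53289771e+01,  7.10595120e-02,
        2.34146143e-02, -7.12920701e-05]), 'eef_pos': array([139.57647497, 531.71681188, 170.93019076]), 'eef_rot': array([-3.14057045e+00, -1.05792321e-04,  2.88483850e+00]), 'wrist_force': array([ 0.44311366,  0.73925142, -0.14424498]), 'moment': array([-0.00404516, -0.07081221,  0.03013164]), 'finger_force': 0.0, 'finger_gap': 93.97324002367378}
```

View pics/top0.png

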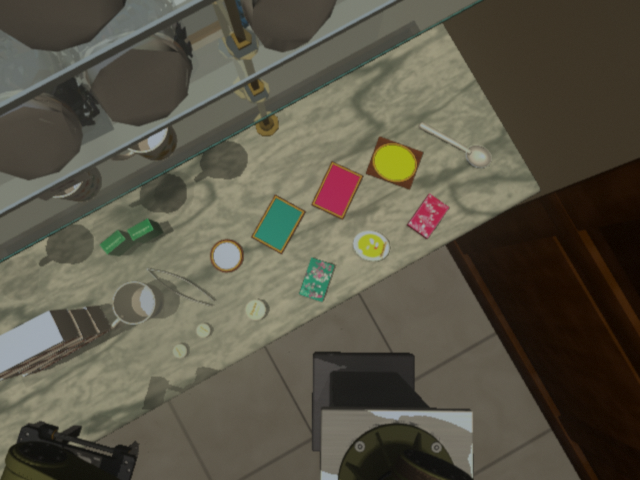

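View pics/scene0.png

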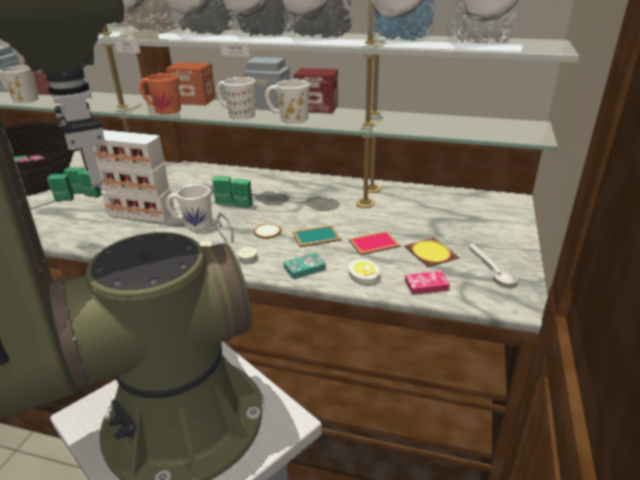

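The top view shows these:

| Thing | Pixel (top view) |
|---|---|
| pink packet | (428,216) |
| teal packet | (318,279) |
| oval tin | (371,246) |
| pink stand | (338,190) |
| teal stand | (278,223) |
| oval stand | (395,162) |
| round stand | (227,255) |
| tongs | (182,284) |
| scoop | (460,147) |

Possible mix-ups:
- **Round tins:** (256,310), (204,330) and (180,351). Only (256,310) looks about 45 mm across (~21 px); the others are smaller.
- **Green boxes:** (115,242) and (145,230) could be taken for the teal packet, but they are plain green, so the printed teal one at (318,279) is the right one.

Next I'll measure and check this in a crop.

```bash
cat > h.py <<'E'
import numpy as np,cv2
def ray(c,uv):
    uv=np.atleast_2d(uv).astype(float); K=c["camera_matrix"];T=c["T"]
    d=np.c_[(uv-[K[0,2],K[1,2]])/[K[0,0],K[1,1]],np.ones(len(uv))]@T[:3,:3].T
    return T[:3,3],d
def plane(c,uv,z):
    o,d=ray(c,uv); return o+d*((z-o[2])/d[:,2])[:,None]
def tri(c1,p1,c2,p2):
    o1,d1=ray(c1,p1);o2,d2=ray(c2,p2);A=np.c_[d1[0],-d2[0]]
    s=np.linalg.lstsq(A,o2-o1,rcond=None)[0];a,b=o1+s[0]*d1[0],o2+s[1]*d2[0]
    return (a+b)/2,np.linalg.norm(a-b)
def proj(c,P):
    q=(np.atleast_2d(P)-c["T"][:3,3])@c["T"][:3,:3]; q=q@c["camera_matrix"].T; return q[:,:2]/q[:,2:]
R={"pink":((165,90,60),(179,255,255)),"teal":((74,90,40),(95,255,255)),"yellow":((22,120,100),(35,255,255))}
def blobs(c,col,amin=60,k=5):
    hsv=cv2.cvtColor(c["color"],cv2.COLOR_RGB2HSV); m=cv2.inRange(hsv,*R[col])
    m=cv2.morphologyEx(m,cv2.MORPH_CLOSE,np.ones((k,k),np.uint8))
    cs=cv2.findContours(m,cv2.RETR_EXTERNAL,cv2.CHAIN_APPROX_NONE)[0]
    return sorted([x for x in cs if cv2.contourArea(x)>amin],key=cv2.contourArea,reverse=True)
def cen(k):
    m=cv2.moments(k); return np.array([m["m10"],m["m01"]])/m["m00"]
def rect(c,k,z):
    P=plane(c,k[:,0,:],z)[:,:2].astype(np.float32)
    (x,y),(w,h),a=cv2.minAreaRect(cv2.convexHull(P))
    if w<h:w,h,a=h,w,a+90
    m=cen((P*10).astype(np.int32)[:,None])/10
    return f"rectc {x:.1f} {y:.1f} centroid {m.round(1)} long {w:.0f} short {h:.0f} longdir {np.deg2rad((a+90)%180-90):.3f}"
E
python3 - <<'E'
from h import *
c={n:dict(np.load(f"{n}0.npz")) for n in("top","scene")}
for n in c:
  for col in R:
    for k in blobs(c[n],col):
        u=cen(k).astype(int); print(n,col,cen(k).round(1),cv2.contourArea(k),"depthz",(plane(c[n],u,0)*0+ (c[n]["T"][:3,3]+ray(c[n],u)[1]*c[n]["range_z"][u[1],u[0]])).round(1), rect(c[n],k,4) if n=="top" else "")
t=c["top"];Z=t["range_z"]
for u in [(256,310),(204,330),(180,351),(227,255),(200,110),(60,180),(300,55),(380,12),(265,125),(182,284),(320,45),(240,85)]:
    print(u,(t["T"][:3,3]+ray(t,u)[1]*Z[u[1],u[0]]).round())
cv2.imwrite("pics/crop.png",cv2.resize(t["color"][120:375,165:505,::-1],None,fx=2.35,fy=2.35,interpolation=cv2.INTER_CUBIC))
E
```

```text
top pink [336.7 189.8] 1174.5 depthz [[614.5 131.6   2.6]] rectc 612.6 130.0 centroid [612.6 130. ] long 93 short 62 longdir -0.425
top pink [427.9 215.7] 891.5 depthz [[559.1 -60.9  19.5]] rectc 559.4 -65.8 centroid [559.6 -65.9] long 83 short 53 longdir -0.611
top teal [277.8 223.8] 1175.5 depthz [[539.2 257.    1.5]] rectc 537.5 255.2 centroid [537.4 255.1] long 91 short 62 longdir -0.491
top teal [316.5 279.2] 766.5 depthz [[420.7 171.9  17.6]] rectc 420.2 171.0 centroid [420.5 170.8] long 81 short 52 longdir -0.310
top yellow [394.2 162.2] 1172.0 depthz [[674.7   7.4   5.5]] rectc 675.1 7.2 centroid [674.6   6.9] long 91 short 79 longdir -1.555
top yellow [371.2 245.3] 416.0 depthz [[493.6  57.4  21.5]] rectc 493.8 55.6 centroid [494.2  55.2] long 53 short 47 longdir 0.795
top yellow [267.8 127.1] 86.0 depthz [[744.9 281.8  12.6]] rectc 749.1 280.8 centroid [747.2 280.9] long 51 short 32 longdir -1.025
scene pink [426.9 281.9] 713.5 depthz [[550.3 -66.3  19.7]] 
scene pink [373.6 241.4] 410.0 depthz [[611.5 132.7   8.4]] 
scene pink [161.3 102.3] 70.5 depthz [[442.9 758.  262.1]] 
scene teal [ 67.2 180.3] 440.0 depthz [[196.2 918.1  62.1]] 
scene teal [315.8 234.6] 322.0 depthz [[540.5 262.5   5.4]] 
scene teal [302.6 268.2] 266.0 depthz [[401.2 158.5  19.3]] 
scene teal [231.5 189.1] 238.5 depthz [[508.8 567.9  40.8]] 
scene yellow [430.8 250.6] 507.0 depthz [[674.7  10.4   7.3]] 
scene yellow [362.3 268.5] 99.5 depthz [[489.3  60.   23. ]] 
(256, 310) [[354. 296.  20.]]
(204, 330) [[311. 404.  12.]]
(180, 351) [[267. 453.  13.]]
(227, 255) [[469. 361.   6.]]
(200, 110) [[714. 382. 224.]]
(60, 180) [[550. 532. 422.]]
(300, 55) [[740. 201. 408.]]
(380, 12) [[898.  65. 227.]]
(265, 125) [[748. 286.  19.]]
(182, 284) [[406. 457.  -2.]]
(320, 45) [[836. 172. 225.]]
(240, 85) [[690. 285. 421.]]
```

View pics/crop.png

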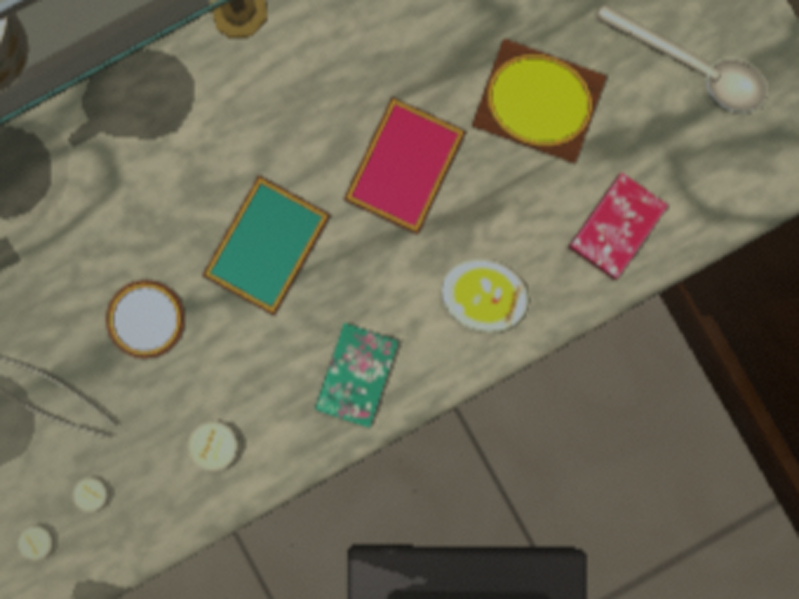

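The crop confirms the choices. The right round tin is at crop (214,446), which is top (256,310) and 45 mm-sized; its two look-alikes are at crop (90,494) and (36,543). Both packets, the oval tin and all four stands match the top view. Next I'll move over the middle and look with the wrist camera.

```bash
python3 -m creep '-.88 -.59 -.27 0 0 0;-.88 -.59 -.27 0 0 0;-.88 -.59 -.27 0 0 0;-.88 -.59 -.27 0 0 0;-.88 -.59 -.27 0 0 0;-.88 -.59 -.27 0 0 0;-.88 -.59 -.27 0 0 0;-.88 -.59 -.27 0 0 0;-.88 -.59 -.27 0 0 0;-.88 -.59 -.27 0 0 0;-.88 -.59 -.27 0 0 0;-.88 -.59 -.27 0 0 0;0 0 0 0 0 0;0 0 0 0 0 0' 0 15
cat >> h.py <<'E'
def plan(x,y,z,yaw,s=None):
    "deltas from the present pose, in move units (turn first, then shift in the turned frame)"
    from cell import manip
    s=s or manip.read_state(); p=s["eef_pos"]; y0=s["eef_rot"][2]
    dy=(yaw-y0+np.pi/2)%np.pi-np.pi/2
    d=np.array([x,y,z])-p; Y=y0+dy
    sh=lambda Y:np.array([d[0]*np.cos(Y)+d[1]*np.sin(Y),d[0]*np.sin(Y)-d[1]*np.cos(Y),-d[2]])/40
    print("pos",p.round(1),"yaw",round(y0,3),"roll,pitch",s["eef_rot"][:2].round(3),"gap",round(s["finger_gap"],1),"| turn az total",round(-dy/np.pi,4),"minrows",round(abs(dy)/.18,1),
      "| shift if turned",sh(Y).round(3),"| unturned",sh(y0).round(3),"q1,q6",s["joints"][[0,5]].round(2))
E
python3 - <<'E'
from h import *
from cell import manip
c=manip.camera("wrist"); np.savez("w1.npz",**c); cv2.imwrite("pics/w1.png",c["color"][:,:,::-1])
s=manip.read_state();print(c["T"].round(3),c["camera_matrix"][0],s["eef_pos"],s["eef_rot"],s["clock"])
E
```

```text
clock: 1.85
eef_pos: [475.9, 151.1, 300.6]
eef_rot: [-3.141, -0.001, 2.885]
wrist_force: [-0.5, -0.0, 0.6]
finger_gap: 94.2
finger_force: 0.0
[[ 2.54000e-01  9.39000e-01  2.30000e-01  4.08885e+02]
 [ 9.67000e-01 -2.46000e-01 -6.10000e-02  1.70785e+02]
 [-0.00000e+00  2.38000e-01 -9.71000e-01  5.13979e+02]
 [ 0.00000e+00  0.00000e+00  0.00000e+00  1.00000e+00]] [406.96930271   0.         316.65119539] [475.72200145 151.34075299 300.6727667 ] [-3.14140673e+00 -6.97489592e-04  2.88537196e+00] 1.9
```

View pics/w1.png

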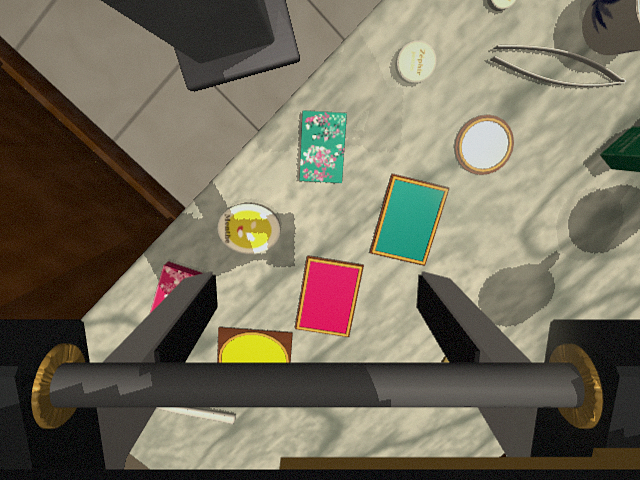

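The wrist view shows the teal packet (322,146), oval tin (249,228), round tin (416,62), round stand (485,144), teal stand (409,220) and pink stand (329,296). The fingers partly hide the pink packet (175,290) and the oval stand (254,348). I'll take a second view from further back and to the right.

```bash
python3 -m creep '.5 -.84 -.17 0 0 0;.5 -.84 -.17 0 0 0;.5 -.84 -.17 0 0 0;0 0 0 0 0 0;0 0 0 0 0 0'
cat >> h.py <<'E'
def white(c,s=75,v=150):
    hsv=cv2.cvtColor(c["color"],cv2.COLOR_RGB2HSV); return hsv
E
python3 - <<'E'
from h import *
from cell import manip
c=manip.camera("wrist"); np.savez("w2.npz",**c); cv2.imwrite("pics/w2.png",c["color"][:,:,::-1])
hsv=cv2.cvtColor(c["color"],cv2.COLOR_RGB2HSV)
for n in("w1","w2"):
  c=dict(np.load(n+".npz"))
  for col,z in(("pink",4),("teal",4),("yellow",4)):
    for k in blobs(c,col,400,9): print(n,col,cen(k).round(1),cv2.contourArea(k),"z4:",rect(c,k,4),"z18",rect(c,k,18) )
E
```

```text
clock: 2.52
eef_pos: [392.7, 69.2, 321.3]
eef_rot: [3.141, 0.0, 2.886]
wrist_force: [0.6, 0.2, 0.1]
finger_gap: 94.0
finger_force: 0.0
w1 pink [328.3 297. ] 3026.5 z4: rectc 612.2 133.1 centroid [612.1 133.1] long 94 short 64 longdir -0.422 z18 rectc 606.6 134.2 centroid [606.5 134.2] long 91 short 62 longdir -0.422
w1 pink [170.1 280.4] 776.0 z4: rectc 535.9 -69.9 centroid [535.5 -63.4] long 91 short 39 longdir -1.167 z18 rectc 532.5 -63.3 centroid [532. -57.] long 89 short 38 longdir -1.167
w1 pink [318.4 165.3] 577.5 z4: rectc 439.8 164.1 centroid [439.8 164.6] long 36 short 36 longdir 1.041 z18 rectc 439.0 164.3 centroid [438.9 164.7] long 35 short 35 longdir 1.041
w1 teal [409. 220.] 3475.0 z4: rectc 536.9 258.6 centroid [536.8 258.5] long 94 short 64 longdir -0.492 z18 rectc 533.4 256.2 centroid [533.3 256.1] long 91 short 62 longdir -0.492
w1 teal [322.2 146.2] 2928.5 z4: rectc 419.8 174.6 centroid [419.7 174.6] long 84 short 53 longdir -0.314 z18 rectc 419.5 174.5 centroid [419.4 174.5] long 81 short 52 longdir -0.314
w1 teal [625.8 150.5] 975.5 z4: rectc 518.7 527.4 centroid
[... 876 characters left out ...]
5 z4: rectc 441.7 167.7 centroid [442.6 165.8] long 38 short 34 longdir 1.189 z18 rectc 438.6 165.6 centroid [439.6 163.8] long 37 short 33 longdir 1.189
w2 teal [477.8 259.4] 2826.5 z4: rectc 537.2 258.6 centroid [536.  260.1] long 94 short 63 longdir -0.487 z18 rectc 531.6 254.1 centroid [530.4 255.5] long 91 short 61 longdir -0.487
w2 teal [399.7 193.6] 2558.5 z4: rectc 421.2 175.8 centroid [421.1 175.9] long 84 short 55 longdir -0.310 z18 rectc 418.7 173.5 centroid [418.6 173.6] long 81 short 54 longdir -0.310
w2 yellow [327.9 269.5] 1052.0 z4: rectc 497.7 59.9 centroid [497.6  59.7] long 58 short 47 longdir 1.315 z18 rectc 493.2 60.6 centroid [493.1  60.4] long 56 short 46 longdir 1.315
```

View pics/w2.png

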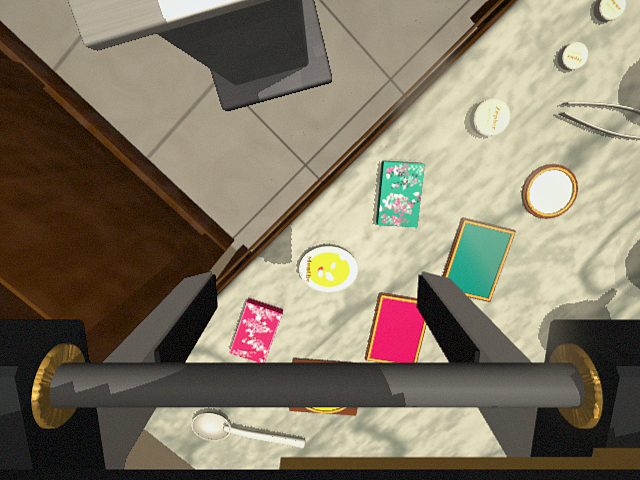

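The second view shows the pink packet (255,330), oval tin (328,269), teal packet (400,193), round tin (491,118) with its smaller look-alikes at (574,56) and (610,8), and the scoop at (250,430). Next I'll triangulate heights and fix the oval orientations.

```bash
python3 - <<'E'
from h import *
c={n:dict(np.load(n+".npz")) for n in("w1","w2","top0")}; t=c["top0"]
def pc(k): return np.array(cv2.minAreaRect(k)[0])
b={n:{col:blobs(c[n],col,300,9) for col in R} for n in c}
def near(n,col,uv): return min(b[n][col],key=lambda k:np.hypot(*(cen(k)-uv)))
for nm,col,us in(("pinkstand","pink",((329,296),None,(337,190))),("tealstand","teal",((409,220),(478,259),(278,224))),("tealpkt","teal",((322,146),(400,193),(316,279))),("oval yellow top","yellow",((248,229),(328,269),(371,245))),("pinkpkt","pink",(None,(255,330),(428,216)))):
    v=[(n,pc(near(n,col,u))) for n,u in zip(c,us) if u]
    for i in range(len(v)):
        for j in range(i): print(nm,v[j][0],v[i][0],*[np.round(q,1) for q in tri(c[v[j][0]],v[j][1],c[v[i][0]],v[i][1])])
print("pinkpkt top z18",rect(t,near("top0","pink",(428,216)),18)); print("w2",rect(c["w2"],near("w2","pink",(255,330)),14))
def ell(n,k,z):
    P=plane(c[n],k[:,0,:],z)[:,:2].astype(np.float32); (x,y),(a,bb),an=cv2.fitEllipse(cv2.convexHull(P)); return np.round([x,y,a,bb,np.deg2rad((an+90+90)%180-90)],3)
print("ovalstand",ell("top0",near("top0","yellow",(394,162)),4))
for n,u in(("w1",(248,229)),("w2",(328,269)),("top0",(371,245))): print("tin yellow",n,ell(n,near(n,"yellow",u),20))
# plaque outline and white rims
h=cv2.cvtColor(t["color"],cv2.COLOR_RGB2HSV); print("hsv plaque",h[148,377],h[180,410],"marble",h[200,400],"tin rim",h[245,356],h[246,387])
m=cv2.inRange(h,(0,110,20),(35,255,255)); m[:, :350]=0;m[:,440:]=0;m[:120]=0;m[200:]=0
k=max(cv2.findContours(m,0,1)[0],key=cv2.contourArea); print("plaque",rect(t,k,4))
for n,tin,st in(("w1",(416,62),(485,144)),("w2",(491,118),(550,191))):
    h=cv2.cvtColor(c[n]["color"],cv2.COLOR_RGB2HSV)
    print(n,"tin",h[tin[1]-8,tin[0]-8],"lining",h[st[1],st[0]],"marble",h[st[1]-60,st[0]+5], "ovalrim",h[228,223] if n=="w1" else h[270,302])
E
```

```text
pinkstand w1 top0 [613.7 131.7  -1.6] 3.8
tealstand w1 w2 [536.2 259.5   3.9] 0.8
tealstand w1 top0 [535.3 256.1  13.1] 3.7
tealstand w2 top0 [535.4 256.5   8.8] 4.4
tealpkt w1 w2 [419.  175.1  13.2] 0.2
tealpkt w1 top0 [417.5 172.8 149.3] 3.5
tealpkt w2 top0 [418.8 172.3  21.7] 3.6
oval yellow top w1 w2 [493.1  60.5  17.7] 0.3
oval yellow top w1 top0 [494.8  56.3   2.7] 2.6
oval yellow top w2 top0 [492.2  59.1  21.5] 3.5
pinkpkt w2 top0 [559.6 -63.7   4.9] 3.9
pinkpkt top z18 rectc 557.6 -63.0 centroid [557.8 -63.1] long 83 short 52 longdir -0.611
w2 rectc 556.7 -60.0 centroid [556.2 -59.8] long 89 short 52 longdir -0.603
ovalstand [674.566   7.115  79.175  91.823   1.312]
tin yellow w1 [492.518  60.762  47.572  56.123   1.283]
tin yellow w2 [492.285  60.797  46.864  55.431   1.304]
tin yellow top0 [493.007  57.364  45.381  55.147   1.262]
hsv plaque [ 16 173 109] [ 11 165  88] marble [ 26  50 147] tin rim [ 64  12 171] [ 96  15 172]
plaque rectc 674.1 7.1 centroid [674.1   7.1] long 100 short 86 longdir 1.234
w1 tin [ 36  33 214] lining [ 90   6 219] marble [ 26  41 179] ovalrim [ 20  60 203]
w2 tin [ 33  25 237] lining [ 41   9 239] marble [ 24  46 215] ovalrim [ 98   4 244]
```

```bash
python3 -c "
from h import *
plan(557,-62,60,-.607)"
```

```text
pos [392.8  69.3 321.1] yaw 2.886 roll,pitch [-3.141e+00 -1.000e-03] gap 94.1 | turn az total 0.1118 minrows 2.0 | shift if turned [-5.244 -0.353  6.527] | unturned [-4.802 -2.136  6.527] q1,q6 [ 0.08 -1.23]
```

```bash
python3 -m creep '0 0 .8 0 0 .056;0 0 .8 0 0 .056;-.875 -.06 .82 0 0 0;-.875 -.06 .82 0 0 0;-.875 -.06 .82 0 0 0;-.875 -.06 .82 0 0 0;-.875 -.06 .82 0 0 0;-.875 -.06 .82 0 0 0;0 0 0 0 0 0;0 0 0 0 0 0'
python3 - <<'E'
from h import *
from cell import manip
c=manip.camera("wrist"); np.savez("w3.npz",**c); cv2.imwrite("pics/w3.png",c["color"][:,:,::-1])
for k in blobs(c,"pink",400,15): print(cen(k).round(),rect(c,k,18))
for k in blobs(c,"yellow",400,15): print(cen(k).round(),rect(c,k,4))
s=manip.read_state(); p=s["eef_pos"]; print("tcp px at 18",proj(c,[p[0],p[1],18])); plan(557,-62,6,-.607)
E
```

```text
clock: 3.82
eef_pos: [556.7, -62.5, 60.6]
eef_rot: [-3.141, -0.001, 2.534]
wrist_force: [-0.4, 0.4, 1.1]
finger_gap: 94.1
finger_force: 0.0
[601. 144.] rectc 603.7 119.2 centroid [603.7 119.3] long 90 short 46 longdir -0.423
[318. 246.] rectc 557.2 -60.1 centroid [557.1 -60. ] long 83 short 52 longdir -0.603
[426.  44.] rectc 492.6 65.6 centroid [492.   65.9] long 58 short 51 longdir 0.963
[515. 306.] rectc 683.4 33.5 centroid [676.   28.7] long 108 short 45 longdir 0.179
tcp px at 18 [[314.48087313 250.43825951]]
pos [556.8 -62.5  61.4] yaw 2.534 roll,pitch [3.141e+00 1.000e-03] gap 94.1 | turn az total -0.0002 minrows 0.0 | shift if turned [0.004 0.013 1.384] | unturned [0.004 0.013 1.384] q1,q6 [-0.18 -1.14]
```

View pics/w3.png

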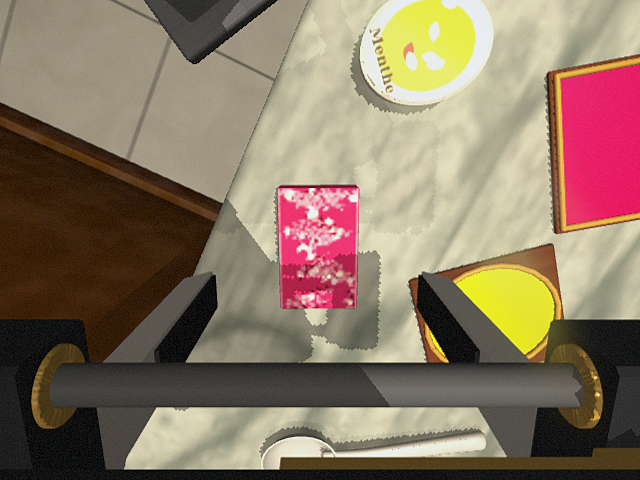

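The packet (318,246) lies squarely between the fingers and is aligned with them. Descending and gripping.

```bash
python3 -m creep '0 .03 .7 0 0 0;0 .02 .67 0 0 0;0 0 0 0 0 0;0 0 0 0 0 0' && python3 -m creep '0 0 0 0 0 0;0 0 0 0 0 0;0 0 0 0 0 0;0 0 0 0 0 0;0 0 0 0 0 0;0 0 0 0 0 0' 1 20 && python3 -m creep '0 0 -1 0 0 0;0 0 -1 0 0 0;0 0 0 0 0 0'; python3 -c "
from h import *
plan(612.5,132,60,-.423)"
```

```text
clock: 4.38
eef_pos: [558.6, -61.5, 7.7]
eef_rot: [3.141, 0.002, 2.533]
wrist_force: [0.4, -0.2, -0.1]
finger_gap: 93.9
finger_force: 0.0
clock: 5.12
eef_pos: [557.9, -61.8, 5.8]
eef_rot: [-3.142, -0.0, 2.533]
wrist_force: [0.7, 0.6, -0.5]
finger_gap: 37.4
finger_force: 0.0
clock: 5.5
eef_pos: [559.4, -62.0, 88.7]
eef_rot: [3.139, 0.005, 2.533]
wrist_force: [0.5, 0.1, 0.6]
finger_gap: 7.5
finger_force: 0.0
pos [559.4 -62.   88.7] yaw 2.533 roll,pitch [3.139 0.005] gap 7.5 | turn az total -0.0591 minrows 1.0 | shift if turned [0.78  4.968 0.718] | unturned [1.684 4.738 0.718] q1,q6 [-0.18 -1.14]
```

The grip closed on nothing: the gap was 37 mm, less than the 52 mm packet, with no force. I'll look before doing anything else.

```bash
python3 - <<'E'
from h import *
from cell import manip
c=manip.camera("wrist"); np.savez("w4.npz",**c); cv2.imwrite("pics/w4.png",c["color"][:,:,::-1])
for k in blobs(c,"pink",400,15): print(cen(k).round(),rect(c,k,18))
print(manip.read_state()["finger_gap"])
E
```

```text
[582. 138.] rectc 607.1 126.3 centroid [607.  126.4] long 90 short 60 longdir -0.424
[315. 228.] rectc 557.1 -60.1 centroid [553.7 -57.6] long 82 short 52 longdir -0.608
3.2976722026093634
```

View pics/w4.png

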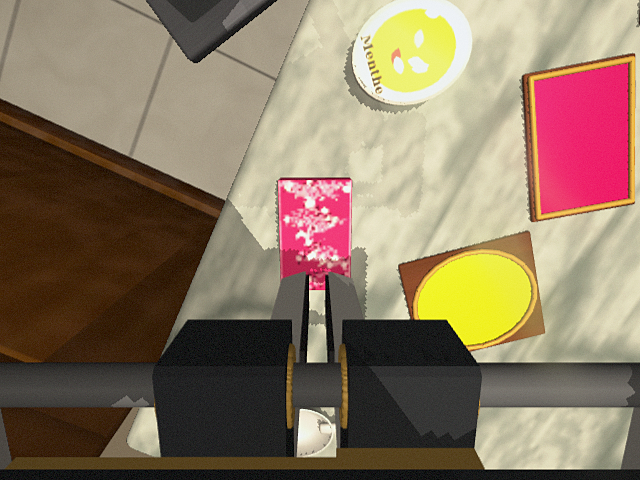

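The packet at (315,228) has not moved, so the shut fingers passed above it. I'll measure where the fingertips really are from the depth images.

```bash
python3 - <<'E'
from h import *
for n,ps,eef in(("w3",[(205,285),(200,280),(212,290),(427,285),(433,290),(185,330)],(556.8,-62.5,61)),("w4",[(290,282),(295,290),(330,285),(335,290),(340,300),(285,310),(312,285),(315,260)],(559,-62,88.7))):
    c=dict(np.load(n+".npz")); print(n,"tcp px",proj(c,eef).round(),"cam",c["T"][:3,3].round())
    for u in ps:
        print(u,(c["T"][:3,3]+ray(c,u)[1]*c["range_z"][u[1],u[0]]).round(1))
E
```

```text
w3 tcp px [[314. 271.]] cam [500. -21. 274.]
(205, 285) [[522.3 -95.  109.3]]
(200, 280) [[519.6 -96.6 106.5]]
(212, 290) [[526.9 -97.2 101.9]]
(427, 285) [[576.4 -16.8 109.7]]
(433, 290) [[577.5 -16.1 114.5]]
(185, 330) [[527.4 -97.8 139.9]]
w4 tcp px [[313. 270.]] cam [501. -20. 302.]
(290, 282) [[544.4 -63.7 137.4]]
(295, 290) [[545.8 -61.4 147.1]]
(330, 285) [[554.2 -49.8 140.8]]
(335, 290) [[555.  -48.2 147.1]]
(340, 300) [[556.  -47.1 157. ]]
(285, 310) [[544.  -63.2 167.8]]
(312, 285) [[586.7 -83.2  18.6]]
(315, 260) [[572.3 -70.5  18.1]]
```

```bash
python3 - <<'E'
from h import *
c=dict(np.load("w4.npz"))
for col in(284,290,297,303,332,340):
    print(col,[(r,*(c["T"][:3,3]+ray(c,(col,r))[1]*c["range_z"][r,col]).round(0)[0]) for r in range(268,312,4)])
print(proj(c,[[552.5,-57.5,88.7],[552.5,-57.5,127],[559,-62,127]]).round(),c["T"].round(3).tolist())
E
python3 -m creep '0 0 0 0 0 0;0 0 0 0 0 0' 0
```

```text
284 [(268, np.float64(564.0), np.float64(-92.0), np.float64(19.0)), (272, np.float64(567.0), np.float64(-94.0), np.float64(19.0)), (276, np.float64(569.0), np.float64(-96.0), np.float64(18.0)), (280, np.float64(543.0), np.float64(-66.0), np.float64(136.0)), (284, np.float64(543.0), np.float64(-65.0), np.float64(141.0)), (288, np.float64(543.0), np.float64(-65.0), np.float64(144.0)), (292, np.float64(543.0), np.float64(-65.0), np.float64(149.0)), (296, np.float64(544.0), np.float64(-65.0), np.float64(153.0)), (300, np.float64(544.0), np.float64(-64.0), np.float64(158.0)), (304, np.float64(544.0), np.float64(-64.0), np.float64(162.0)), (308, np.float64(544.0), np.float64(-64.0), np.float64(164.0))]
290 [(268, np.float64(567.0), np.float64(-89.0), np.float64(19.0)), (272, np.float64(569.0), np.float64(-91.0), np.float64(18.0)), (276, np.float64(544.0), np.float64(-64.0), np.float64(129.0)), (280, np.float64(544.0), np.float64(-63.0), np.float64(137.0)), (284, np.float64(544.0), np.float64(-64.0), np.float64(140.0)), (288, np.float64(545.0), np.float64(-63.0), np.float64(144.0)), (292, n
[... 2742 characters left out ...]
float64(140.0)), (288, np.float64(556.0), np.float64(-46.0), np.float64(145.0)), (292, np.float64(556.0), np.float64(-47.0), np.float64(149.0)), (296, np.float64(556.0), np.float64(-47.0), np.float64(154.0)), (300, np.float64(556.0), np.float64(-47.0), np.float64(157.0)), (304, np.float64(555.0), np.float64(-47.0), np.float64(162.0)), (308, np.float64(555.0), np.float64(-47.0), np.float64(166.0))]
[[313. 256.]
 [313. 281.]
 [313. 297.]] [[0.572, 0.796, 0.201, 501.282], [0.821, -0.555, -0.138, -20.057], [0.002, 0.243, -0.97, 301.761], [0.0, 0.0, 0.0, 1.0]]
clock: 5.8
eef_pos: [557.3, -61.7, 84.7]
eef_rot: [-3.141, -0.002, 2.533]
wrist_force: [0.8, -0.6, 0.3]
finger_gap: 19.9
finger_force: 0.0
```

Depth shows the shut fingertips at z≈124 while the reported TCP is at z≈89, so the real tips sit about 35 mm above the reported TCP. I'll go by the measured tips, descend in small steps while watching force, and confirm in another depth image.

```bash
python3 -m creep '0 .04 1 0 0 0;0 0 1 0 0 0;0 0 0 0 0 0;0 0 0 0 0 0;0 0 0 0 0 0' 0 && python3 - <<'E'
from h import *
from cell import manip
c=manip.camera("wrist"); s=manip.read_state(); T=c["T"]
v,u=np.mgrid[200:330,60:580]; uv=np.c_[u.ravel(),v.ravel()]
P=T[:3,3]+ray(c,uv)[1]*c["range_z"][200:330,60:580].reshape(-1,1)
Y=s["eef_rot"][2]; d=P-s["eef_pos"]; tx=d[:,0]*np.cos(Y)+d[:,1]*np.sin(Y); ty=d[:,0]*np.sin(Y)-d[:,1]*np.cos(Y)
print(s["eef_pos"],s["finger_gap"])
for sg in(1,-1):
    m=(abs(tx-8)<12)&(ty*sg>38)&(ty*sg<66)&(P[:,2]>8)
    q=np.c_[tx,ty,P[:,2],uv][m]; q=q[q[:,2].argsort()]; print(len(q),q[:60:8].round(1))
E
```

```text
clock: 6.42
eef_pos: [559.7, -60.6, 7.5]
eef_rot: [3.141, 0.002, 2.533]
wrist_force: [0.3, 0.4, 0.2]
finger_gap: 69.8
finger_force: 0.0
[559.57963837 -60.54596354   7.30045451] 73.73090481891525
1579 [[ 11.2  38.2  41.7 396.  271. ]
 [ 10.8  41.6  43.4 404.  273. ]
 [ 11.3  39.   44.8 399.  273. ]
 [ 10.7  40.7  45.8 403.  275. ]
 [ 11.   38.6  46.7 399.  275. ]
 [ 11.3  39.4  47.6 401.  275. ]
 [ 10.9  46.   47.9 416.  276. ]
 [ 11.1  41.   48.4 405.  276. ]]
1067 [[ 11.  -38.5  44.  229.  273. ]
 [ 11.4 -38.4  46.6 228.  274. ]
 [ 10.9 -40.4  47.7 223.  276. ]
 [ 11.1 -41.2  48.3 221.  276. ]
 [ 11.4 -38.2  49.4 227.  276. ]
 [ 11.2 -40.8  50.  221.  277. ]
 [ 11.1 -45.   51.  211.  278. ]
 [ 11.3 -43.5  51.6 214.  278. ]]
```

```bash
python3 -m creep '0 0 .3 0 0 0;0 0 .25 0 0 0;0 0 0 0 0 0;0 0 0 0 0 0' 0 && python3 -m creep '0 0 .15 0 0 0;0 0 .1 0 0 0;0 0 0 0 0 0' && python3 -m creep '0 0 0 0 0 0;0 0 0 0 0 0;0 0 0 0 0 0;0 0 0 0 0 0;0 0 0 0 0 0;0 0 0 0 0 0' 1 15
```

```text
clock: 6.98
eef_pos: [558.8, -60.4, -16.1]
eef_rot: [-3.142, -0.0, 2.533]
wrist_force: [0.3, 0.1, 0.4]
finger_gap: 93.7
finger_force: 0.0
clock: 7.35
eef_pos: [558.5, -60.4, -26.6]
eef_rot: [-3.141, -0.001, 2.533]
wrist_force: [-0.3, 0.3, -0.0]
finger_gap: 94.3
finger_force: 0.0
clock: 8.1
eef_pos: [558.8, -60.4, -26.1]
eef_rot: [-3.142, -0.0, 2.533]
wrist_force: [-0.1, -0.5, 0.7]
finger_gap: 51.7
finger_force: 15.0
```

Gripped at 51.7 mm with 15 N. Now lifting.

```bash
python3 -m creep '0 0 -.5 0 0 0;0 0 -.5 0 0 -.029;0 0 -.5 0 0 -.029;0 0 0 0 0 0;0 0 0 0 0 0' && python3 -c "
from h import *
plan(613.7,132.7,-22,2.533+.182)"
```

```text
clock: 8.72
eef_pos: [558.4, -60.4, 33.0]
eef_rot: [-3.141, -0.001, 2.713]
wrist_force: [-0.4, -0.2, 0.3]
finger_gap: 51.8
finger_force: 15.0
pos [558.4 -60.4  33. ] yaw 2.713 roll,pitch [-3.141e+00 -1.000e-03] gap 51.8 | turn az total -0.0006 minrows 0.0 | shift if turned [0.738 4.966 1.374] | unturned [0.747 4.965 1.374] q1,q6 [-0.17 -1.32]
```

```bash
python3 -m creep '.1 .71 0 0 0 0;.1 .71 0 0 0 0;.11 .71 0 0 0 0;.11 .71 0 0 0 0;.11 .71 0 0 0 0;.11 .71 0 0 0 0;.1 .7 0 0 0 0;0 0 0 0 0 0;0 0 .5 0 0 0;0 0 .4 0 0 0;0 0 .2 0 0 0;0 0 0 0 0 0;0 0 0 0 0 0' && python3 -c "
from h import *
plan(613.7,132.7,-22,2.533+.182)"
```

```text
clock: 10.35
eef_pos: [614.2, 132.4, -9.7]
eef_rot: [3.141, 0.001, 2.715]
wrist_force: [-0.2, -0.2, -0.5]
finger_gap: 52.3
finger_force: 15.0
pos [614.2 132.4  -9.7] yaw 2.715 roll,pitch [3.141e+00 1.000e-03] gap 52.3 | turn az total -0.0 minrows 0.0 | shift if turned [0.015 0.001 0.308] | unturned [0.015 0.001 0.308] q1,q6 [ 0.15 -0.99]
```

```bash
python3 -m creep '0 0 .2 0 0 0;0 0 .1 0 0 0;0 0 0 0 0 0;0 0 0 0 0 0' && python3 -m creep '0 0 0 0 0 0;0 0 0 0 0 0;0 0 0 0 0 0' 0 && python3 -m creep '0 0 -.5 0 0 0;0 0 -1 0 0 0;0 0 -.6 0 0 0;0 0 0 0 0 0;0 0 0 0 0 0' && python3 - <<'E'
from h import *
from cell import manip
c=manip.camera("wrist"); np.savez("w5.npz",**c); cv2.imwrite("pics/w5.png",c["color"][:,:,::-1])
for k in blobs(c,"pink",400,15): print(cen(k).round(),rect(c,k,22))
plan(419,173.5,40,-.312)
E
```

```text
clock: 10.85
eef_pos: [613.9, 132.5, -22.3]
eef_rot: [-3.142, -0.0, 2.715]
wrist_force: [0.5, 0.5, -0.7]
finger_gap: 51.7
finger_force: 15.0
clock: 11.22
eef_pos: [613.9, 132.5, -22.1]
eef_rot: [3.142, 0.0, 2.715]
wrist_force: [1.5, 0.5, 0.4]
finger_gap: 78.3
finger_force: 0.0
clock: 11.85
eef_pos: [613.5, 132.4, 61.4]
eef_rot: [-3.141, -0.001, 2.715]
wrist_force: [-0.0, -0.2, 0.0]
finger_gap: 93.8
finger_force: 0.0
[314. 240.] rectc 609.2 134.6 centroid [609.  134.7] long 90 short 60 longdir -0.426
pos [613.3 132.4  60.9] yaw 2.715 roll,pitch [-3.141e+00 -1.000e-03] gap 93.9 | turn az total -0.0364 minrows 0.6 | shift if turned [ 4.94  -0.513  0.523] | unturned [ 4.849 -1.073  0.523] q1,q6 [ 0.15 -0.99]
```

View pics/w5.png

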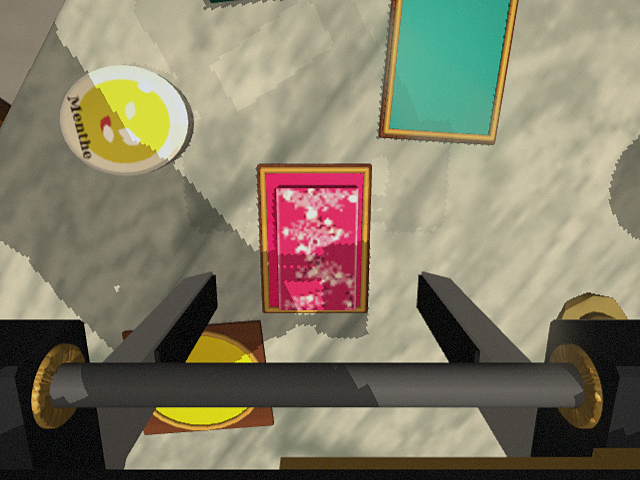

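The pink packet (317,248) lies inside the pink rail, with the perspective shift expected from its height. I'll check the gaps numerically and plan the teal one.

```bash
python3 - <<'E'
from h import *
c=dict(np.load("w5.npz"))
a=plane(c,[(277,187),(358,187),(279,309),(357,309)],22);b=plane(c,[(258,165),(371,164),(263,313),(367,313)],4)
Y=2.715
for q in(a,b):
    q=q[:,:2]; m=q.mean(0); print(m.round(1), np.hypot(*(q[0]-q[1])).round(),np.hypot(*(q[0]-q[2])).round())
d=(a.mean(0)-b.mean(0))[:2]; print("packet-stand along long,short",d@[np.cos(Y),np.sin(Y)],d@[np.sin(Y),-np.cos(Y)])
E
```

```text
[614.  134.9] 50.0 81.0
[612.4 133.4] 74.0 105.0
packet-stand along long,short -0.8665360831671318 2.0327781552205493
```

```bash
python3 -m creep '.82 -.08 0 0 0 -.036;.82 -.08 0 0 0 0;.82 -.08 0 0 0 0;.82 -.08 0 0 0 0;.82 -.08 0 0 0 0;.82 -.08 .5 0 0 0;0 0 0 0 0 0;0 0 0 0 0 0' && python3 - <<'E'
from h import *
from cell import manip
c=manip.camera("wrist"); np.savez("w6.npz",**c)
for k in blobs(c,"teal",400,15): print(cen(k).round(),rect(c,k,18))
plan(419,173.5,-26,-.312)
E
```

```text
clock: 12.9
eef_pos: [422.5, 178.4, 42.0]
eef_rot: [3.142, 0.0, 2.828]
wrist_force: [0.4, -0.1, 0.1]
finger_gap: 93.8
finger_force: 0.0
[306. 251.] rectc 419.0 174.9 centroid [419.  174.9] long 82 short 52 longdir -0.313
[514. 326.] rectc 500.2 287.5 centroid [504.7 285.4] long 51 short 24 longdir 0.485
[454. 417.] rectc 557.3 235.9 centroid [558.1 233.9] long 54 short 17 longdir 1.079
pos [422.7 178.4  42.1] yaw 2.828 roll,pitch [3.141 0.   ] gap 93.8 | turn az total -0.0005 minrows 0.0 | shift if turned [ 0.051 -0.145  1.703] | unturned [ 0.051 -0.145  1.703] q1,q6 [ 0.32 -0.94]
```

```bash
python3 -m creep '.04 -.11 .6 0 0 0;0 0 .6 0 0 0;0 0 .3 0 0 0;0 0 .2 0 0 0;0 0 0 0 0 0;0 0 0 0 0 0' && python3 -m creep '0 0 0 0 0 0;0 0 0 0 0 0;0 0 0 0 0 0;0 0 0 0 0 0;0 0 0 0 0 0;0 0 0 0 0 0' 1 15 && python3 -m creep '0 0 -.5 0 0 0;0 0 -.5 0 0 .028;0 0 -.5 0 0 .028;0 0 0 0 0 0;0 0 0 0 0 0' && python3 -c "
from h import *
plan(419.7+118,174.7+84,-22,-.490)"
```

```text
clock: 13.7
eef_pos: [419.3, 174.9, -25.6]
eef_rot: [3.141, 0.001, 2.828]
wrist_force: [0.1, 0.8, -0.6]
finger_gap: 93.9
finger_force: 0.0
clock: 14.45
eef_pos: [418.9, 174.7, -26.2]
eef_rot: [-3.142, -0.0, 2.828]
wrist_force: [1.1, -0.1, 0.5]
finger_gap: 51.7
finger_force: 15.0
clock: 15.08
eef_pos: [418.5, 174.6, 33.1]
eef_rot: [-3.141, -0.001, 2.654]
wrist_force: [-0.4, 0.4, -0.4]
finger_gap: 51.8
finger_force: 15.0
pos [418.5 174.6  33.1] yaw 2.654 roll,pitch [-3.141e+00 -1.000e-03] gap 51.8 | turn az total 0.0009 minrows 0.0 | shift if turned [-1.64   3.257  1.377] | unturned [-1.649  3.252  1.377] q1,q6 [ 0.31 -0.77]
```

```bash
python3 -m creep '-.33 .64 0 0 0 0;-.33 .64 0 0 0 0;-.33 .64 0 0 0 0;-.33 .64 0 0 0 0;-.31 .64 0 0 0 0;0 0 0 0 0 0;0 0 .5 0 0 0;0 0 .4 0 0 0;0 0 .2 0 0 0;0 0 0 0 0 0;0 0 0 0 0 0' && python3 -c "
from h import *
plan(537.1,258.2,-22,-.490)"
```

```text
clock: 16.45
eef_pos: [536.9, 257.2, -9.6]
eef_rot: [3.141, 0.001, 2.652]
wrist_force: [0.4, -0.4, -1.6]
finger_gap: 51.9
finger_force: 15.0
pos [536.9 257.2  -9.6] yaw 2.652 roll,pitch [3.141e+00 1.000e-03] gap 51.9 | turn az total 0.0003 minrows 0.0 | shift if turned [0.007 0.025 0.311] | unturned [0.007 0.025 0.311] q1,q6 [ 0.39 -0.7 ]
```

```bash
python3 -m creep '0 0 .2 0 0 0;0 0 .1 0 0 0;0 0 0 0 0 0;0 0 0 0 0 0' && python3 -m creep '0 0 0 0 0 0;0 0 0 0 0 0;0 0 0 0 0 0' 0 && python3 -m creep '0 0 -.5 0 0 0;0 0 -1 0 0 0;0 0 -1 0 0 0;0 0 0 0 0 0;0 0 0 0 0 0' && python3 - <<'E'
from h import *
from cell import manip
c=manip.camera("wrist"); np.savez("w7.npz",**c); cv2.imwrite("pics/w7.png",c["color"][:,:,::-1])
plan(493,58.5,60,1.29)
E
```

```text
clock: 16.95
eef_pos: [536.6, 257.1, -22.3]
eef_rot: [-3.142, -0.0, 2.652]
wrist_force: [0.9, -0.1, 0.5]
finger_gap: 51.9
finger_force: 15.0
clock: 17.32
eef_pos: [536.6, 257.1, -22.1]
eef_rot: [3.142, 0.0, 2.652]
wrist_force: [0.6, 0.3, -0.0]
finger_gap: 78.6
finger_force: 0.0
clock: 17.95
eef_pos: [536.4, 257.0, 78.0]
eef_rot: [3.142, -0.0, 2.652]
wrist_force: [-0.0, -0.9, 0.5]
finger_gap: 94.2
finger_force: 0.0
pos [536.1 256.9  77.3] yaw 2.652 roll,pitch [-3.141e+00 -1.000e-03] gap 94.0 | turn az total 0.4337 minrows 7.6 | shift if turned [-5.065  0.338  0.433] | unturned [-1.379 -4.885  0.433] q1,q6 [ 0.39 -0.7 ]
```

View pics/w7.png

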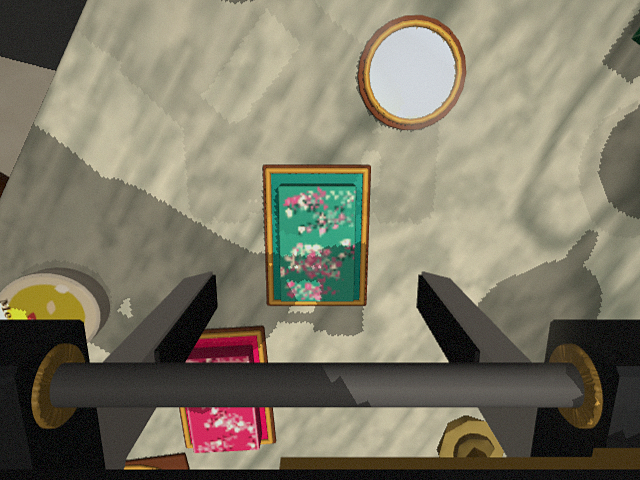

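The teal packet (318,243) sits well inside its rail. Now the oval tin.

```bash
python3 -m creep '0 0 0 0 0 .0542;0 0 0 0 0 .0542;0 0 0 0 0 .0542;0 0 0 0 0 .0542;0 0 0 0 0 .0542;0 0 0 0 0 .0542;0 0 0 0 0 .0542;0 0 0 0 0 .0543;-.84 .056 0 0 0 0;-.84 .056 0 0 0 0;-.84 .056 0 0 0 0;-.84 .056 0 0 0 0;-.84 .056 0 0 0 0;-.84 .056 .4 0 0 0;0 0 0 0 0 0;0 0 0 0 0 0' && python3 - <<'E'
from h import *
from cell import manip
c=manip.camera("wrist"); np.savez("w8.npz",**c); cv2.imwrite("pics/w8.png",c["color"][:,:,::-1])
h=cv2.cvtColor(c["color"],cv2.COLOR_RGB2HSV)
for k in blobs(c,"yellow",400,15):
    P=plane(c,k[:,0,:],20)[:,:2].astype(np.float32); print(cen(k).round(),"z20",np.round(cv2.fitEllipse(cv2.convexHull(P)),1) if 0 else cv2.fitEllipse(cv2.convexHull(P)))
plan(493,60,-25,1.29)
E
```

```text
clock: 20.0
eef_pos: [493.7, 60.1, 61.7]
eef_rot: [-3.141, 0.0, 1.29]
wrist_force: [0.1, 0.3, -0.1]
finger_gap: 93.8
finger_force: 0.0
[589. 241.] z20 ((665.2415161132812, 16.14920425415039), (79.53231811523438, 84.4658203125), 167.49639892578125)
[317. 250.] z20 ((492.83935546875, 60.72565841674805), (48.1246452331543, 56.104549407958984), 163.7989044189453)
pos [493.8  60.3  61.9] yaw 1.29 roll,pitch [-3.141 -0.   ] gap 93.8 | turn az total 0.0001 minrows 0.0 | shift if turned [-0.014 -0.017  2.172] | unturned [-0.014 -0.017  2.172] q1,q6 [0.05 0.33]
```

View pics/w8.png

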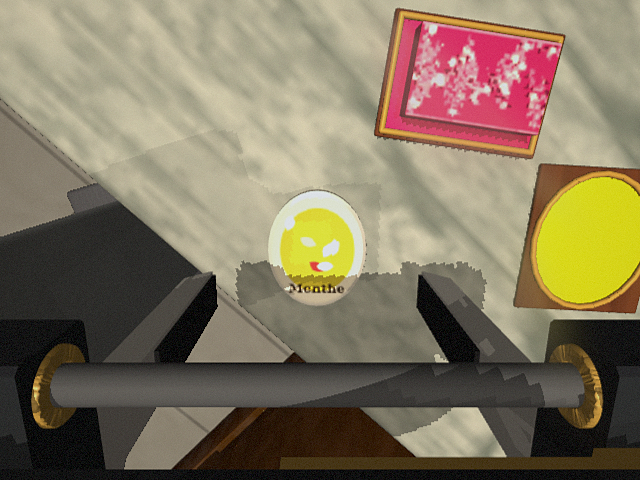

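The tin (317,248) is centred and upright between the fingers. I'll use the plaque edge from (541,165) to (515,308) to get the oval stand's direction.

```bash
python3 - <<'E'
from h import *
c=dict(np.load("w8.npz"))
a=plane(c,[(541,165),(515,308)],4)[:,:2]; d=a[0]-a[1]; print("plaque edge len",np.hypot(*d),"dir",np.arctan2(d[1],d[0])%np.pi)
a=plane(c,[(269,250),(366,250),(317,190),(317,305)],20)[:,:2];print("tin",a.mean(0),(a[0]+a[1])/2,np.hypot(*(a[0]-a[1])),np.hypot(*(a[2]-a[3])))
for n in("w3",):
    c=dict(np.load(n+".npz"))
    a=plane(c,[(411,281),(553,246),(563,323)],4)[:,:2]; d=a[1]-a[0];e=a[2]-a[1]; print(np.hypot(*d),np.arctan2(d[1],d[0])%np.pi,np.hypot(*e),np.arctan2(e[1],e[0])%np.pi)
c=dict(np.load("w4.npz"))
k=[k for k in blobs(c,"yellow",400,9) if cen(k)[1]>200][0]; P=plane(c,k[:,0,:],4)[:,:2].astype(np.float32); print(cen(k),cv2.fitEllipse(cv2.convexHull(P)))
a=plane(c,[(400,264),(530,232),(545,332)],4)[:,:2]; d=a[1]-a[0];e=a[2]-a[1]; print(np.hypot(*d),np.arctan2(d[1],d[0])%np.pi,np.hypot(*e),np.arctan2(e[1],e[0])%np.pi)
E
python3 -m creep '0 0 .8 0 0 0;0 0 .7 0 0 0;0 0 .4 0 0 0;0 0 .27 0 0 0;0 0 0 0 0 0;0 0 0 0 0 0' && python3 -m creep '0 0 0 0 0 0;0 0 0 0 0 0;0 0 0 0 0 0;0 0 0 0 0 0;0 0 0 0 0 0;0 0 0 0 0 0' 1 15 && python3 -m creep '0 0 -.5 0 0 0;0 0 -.5 0 0 0;0 0 -.5 0 0 0;0 0 0 0 0 0'
```

```text
plaque edge len 101.0251353318352 dir 1.238036420110048
tin [493.27424438  61.11836973] [493.38232193  60.91941039] 63.0554997797949 77.398844033456
99.28756712156098 1.2217275073090716 59.25233946824402 2.791963662435858
[478.51481727 296.19988749] ((675.0550537109375, 11.067516326904297), (81.9134292602539, 95.12638092041016), 160.94943237304688)
99.73767908370614 1.217314286827919 85.29313233880659 2.800602163893445
clock: 20.8
eef_pos: [494.1, 59.7, -24.2]
eef_rot: [3.14, -0.0, 1.29]
wrist_force: [0.7, -0.1, 0.2]
finger_gap: 93.6
finger_force: 0.0
clock: 21.55
eef_pos: [493.7, 59.7, -24.9]
eef_rot: [3.141, -0.0, 1.29]
wrist_force: [-1.4, -0.3, 2.8]
finger_gap: 62.7
finger_force: 15.0
clock: 22.05
eef_pos: [494.3, 59.7, 35.9]
eef_rot: [3.14, -0.001, 1.29]
wrist_force: [-0.4, 0.3, -1.3]
finger_gap: 62.3
finger_force: 15.0
```

```bash
python3 -m creep '0 0 0 0 0 .0185;0 0 0 0 0 0' && python3 -c "
from h import *
plan(675.6,9.6,-20.5,1.232)"
```

```text
clock: 22.3
eef_pos: [493.1, 59.6, 34.1]
eef_rot: [-3.14, 0.0, 1.232]
wrist_force: [0.9, -0.2, 0.3]
finger_gap: 62.8
finger_force: 15.0
pos [493.1  59.6  34.1] yaw 1.232 roll,pitch [-3.14  0.  ] gap 62.8 | turn az total -0.0 minrows 0.0 | shift if turned [0.336 4.718 1.365] | unturned [0.336 4.718 1.365] q1,q6 [0.05 0.39]
```

```bash
python3 -m creep '.05 .67 0 0 0 0;.05 .67 0 0 0 0;.05 .67 0 0 0 0;.05 .67 0 0 0 0;.05 .68 0 0 0 0;.05 .68 0 0 0 0;.04 .68 0 0 0 0;0 0 0 0 0 0;0 0 .5 0 0 0;0 0 .4 0 0 0;0 0 .2 0 0 0;0 0 0 0 0 0;0 0 0 0 0 0' && python3 -c "
from h import *
plan(675.6,9.6,-20.7,1.232)"
```

```text
clock: 23.92
eef_pos: [676.5, 9.7, -8.3]
eef_rot: [3.141, -0.0, 1.232]
wrist_force: [0.6, -0.5, -0.2]
finger_gap: 62.4
finger_force: 15.0
pos [676.5   9.7  -8.3] yaw 1.232 roll,pitch [ 3.141 -0.   ] gap 62.4 | turn az total -0.0001 minrows 0.0 | shift if turned [-0.01  -0.021  0.309] | unturned [-0.01  -0.021  0.309] q1,q6 [-0.04  0.3 ]
```

```bash
python3 -m creep '0 -.01 .2 0 0 0;0 -.01 .1 0 0 0;0 0 0 0 0 0;0 0 0 0 0 0' && python3 -m creep '0 0 0 0 0 0;0 0 0 0 0 0;0 0 0 0 0 0' 0 && python3 -m creep '0 0 -.5 0 0 0;0 0 -1 0 0 0;0 0 -1 0 0 0;0 0 0 0 0 0;0 0 0 0 0 0' && python3 - <<'E'
from h import *
from cell import manip
c=manip.camera("wrist"); np.savez("w9.npz",**c); cv2.imwrite("pics/w9.png",c["color"][:,:,::-1])
plan(354,297,77,1.3)
E
```

```text
clock: 24.42
eef_pos: [675.4, 10.0, -21.1]
eef_rot: [-3.141, 0.0, 1.232]
wrist_force: [-0.0, -1.7, -0.2]
finger_gap: 62.6
finger_force: 15.0
clock: 24.8
eef_pos: [675.5, 9.9, -20.9]
eef_rot: [3.141, -0.0, 1.232]
wrist_force: [-0.3, -0.0, 0.0]
finger_gap: 89.2
finger_force: 0.0
clock: 25.42
eef_pos: [675.3, 10.0, 79.3]
eef_rot: [3.141, -0.0, 1.232]
wrist_force: [0.4, 0.1, -0.8]
finger_gap: 93.9
finger_force: 0.0
pos [675.   10.   78.5] yaw 1.232 roll,pitch [-3.141  0.   ] gap 94.1 | turn az total -0.0217 minrows 0.4 | shift if turned [ 4.768 -9.651  0.038] | unturned [ 4.098 -9.954  0.038] q1,q6 [-0.04  0.3 ]
```

View pics/w9.png

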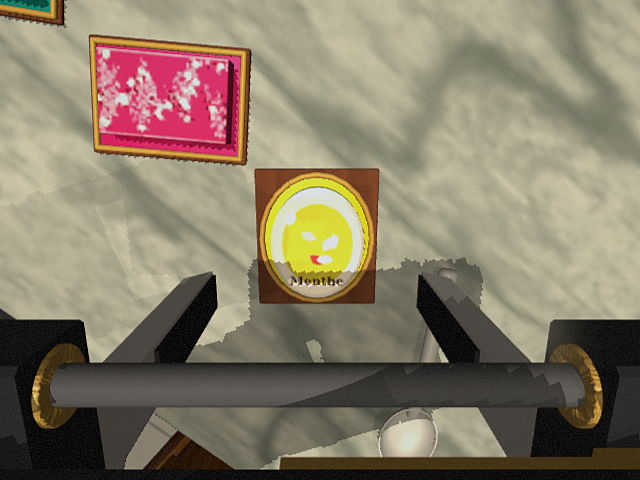

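The oval tin (317,245) is inside its rail and aligned. Now the round tin.

```bash
python3 -m creep '.34 -.83 0 0 0 0;.34 -.83 0 0 0 0;.34 -.83 0 0 0 0;.34 -.83 0 0 0 0;.34 -.83 0 0 0 0;.34 -.83 0 0 0 0;.34 -.83 0 0 0 0;.34 -.83 0 0 0 0;.34 -.83 0 0 0 0;.34 -.83 0 0 0 0;.34 -.83 0 0 0 0;.34 -.83 .5 0 0 0;0 0 0 0 0 0;0 0 0 0 0 0' && python3 - <<'E'
from h import *
from cell import manip
c=manip.camera("wrist"); np.savez("w10.npz",**c); cv2.imwrite("pics/w10.png",c["color"][:,:,::-1])
print(proj(c,[354,298,19])); plan(354,298,-25,1.232)
E
```

```text
clock: 27.22
eef_pos: [354.2, 296.1, 59.0]
eef_rot: [-3.141, 0.0, 1.232]
wrist_force: [-0.4, -0.4, 0.8]
finger_gap: 94.0
finger_force: 0.0
[[317.15992805 249.13818416]]
pos [354.6 296.1  59.2] yaw 1.231 roll,pitch [3.141 0.   ] gap 93.7 | turn az total -0.0002 minrows 0.0 | shift if turned [ 0.041 -0.029  2.104] | unturned [ 0.041 -0.029  2.104] q1,q6 [0.62 0.96]
```

View pics/w10.png

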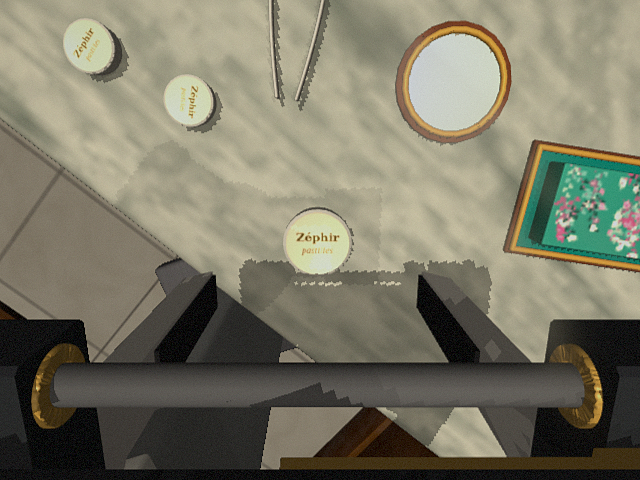

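The round tin is centred at (318,241) and about 68 px wide, with look-alikes at (90,46) and (190,100). The round stand is at (454,82).

```bash
python3 - <<'E'
from h import *
from cell import manip
c=dict(np.load("w10.npz"))
a=plane(c,[(284,241),(352,241),(318,207),(318,275)],19)[:,:2]; ct=a.mean(0); print("tin",ct,np.hypot(*(a[0]-a[1])),np.hypot(*(a[2]-a[3])))
h=cv2.cvtColor(c["color"],cv2.COLOR_RGB2HSV); m=cv2.inRange(h,(0,100,20),(32,255,255)); m[:,:385]=0;m[:,515:]=0;m[150:]=0
k=max(cv2.findContours(m,0,1)[0],key=cv2.contourArea); P=plane(c,k[:,0],4)[:,:2].astype(np.float32); e=cv2.fitEllipse(cv2.convexHull(P)); print("stand",e)
print("rel",np.array(e[0])-ct)
plan(ct[0]+.4,ct[1]-.5,-25.5,1.232)
E
```

```text
tin [356.22798216 302.71113105] 43.656641448877416 45.05951172348616
stand ((468.2984924316406, 367.9278564453125), (67.12926483154297, 71.68256378173828), 62.50450897216797)
rel [112.07051027  65.21672539]
pos [354.6 296.1  59.2] yaw 1.231 roll,pitch [3.141 0.   ] gap 93.7 | turn az total -0.0002 minrows 0.0 | shift if turned [ 1.620e-01 -2.000e-03  2.117e+00] | unturned [ 0.162 -0.003  2.117] q1,q6 [0.62 0.96]
```

```bash
python3 -m creep '.16 0 .8 0 0 0;0 0 .7 0 0 0;0 0 .4 0 0 0;0 0 .22 0 0 0;0 0 0 0 0 0;0 0 0 0 0 0' && python3 -m creep '0 0 0 0 0 0;0 0 0 0 0 0;0 0 0 0 0 0;0 0 0 0 0 0;0 0 0 0 0 0;0 0 0 0 0 0;0 0 0 0 0 0' 1 15 && python3 -m creep '0 0 -.5 0 0 0;0 0 -.5 0 0 0;0 0 -.5 0 0 0;0 0 0 0 0 0;0 0 0 0 0 0'
python3 - <<'E'
from h import *
c=dict(np.load("w1.npz"));print(plane(c,(416,62.5),19),plane(c,(485,144.5),5))
c=dict(np.load("w2.npz"));print(plane(c,(491,118),19),plane(c,(550.5,191),5))
c=dict(np.load("top0.npz"));print(plane(c,(256,310),19),plane(c,(227,255.5),5))
c=dict(np.load("w7.npz"));print(plane(c,(412,72),5))
plan(356.6+112,302.2+65,-21,1.232)
E
```

```text
clock: 28.02
eef_pos: [356.6, 302.7, -25.0]
eef_rot: [3.141, -0.001, 1.232]
wrist_force: [1.0, 0.2, 0.1]
finger_gap: 94.0
finger_force: 0.0
clock: 28.9
eef_pos: [356.1, 302.4, -25.8]
eef_rot: [-3.142, 0.0, 1.232]
wrist_force: [0.1, -0.0, -0.8]
finger_gap: 44.2
finger_force: 15.0
clock: 29.52
eef_pos: [355.8, 302.2, 33.5]
eef_rot: [-3.141, 0.001, 1.232]
wrist_force: [-0.7, -0.3, -0.4]
finger_gap: 44.4
finger_force: 15.0
[[355.90692714 300.73601365  19.        ]] [[467.05967904 367.3244526    5.        ]]
[[355.40281862 300.1425202   19.        ]] [[466.48101466 366.8107879    5.        ]]
[[354.39141287 296.05274967  19.        ]] [[467.88381133 361.55621774   5.        ]]
[[466.82972921 366.97514875   5.        ]]
pos [355.8 302.2  33.5] yaw 1.232 roll,pitch [-3.141e+00  1.000e-03] gap 44.4 | turn az total -0.0001 minrows 0.0 | shift if turned [2.471 2.119 1.362] | unturned [2.471 2.118 1.362] q1,q6 [0.63 0.96]
```

```bash
python3 -m creep '.5 .42 0 0 0 0;.5 .42 0 0 0 0;.5 .42 0 0 0 0;.5 .42 0 0 0 0;.49 .42 0 0 0 0;0 0 0 0 0 0;0 0 .5 0 0 0;0 0 0 0 0 0;0 0 0 0 0 0'; python3 - <<'E'
from h import *
c=dict(np.load("w10.npz"));t=plane(c,[(278,103),(300,105),(325,0),(271,0)],8)[:,:2];Y=1.232
d=t-[468,368.3];print("tongs in tool xy about stand",np.c_[d@[np.cos(Y),np.sin(Y)],d@[np.sin(Y),-np.cos(Y)]].round())
plan(468,368.3,-21.5,1.232)
E
```

```text
clock: 30.65
eef_pos: [468.2, 368.3, 14.5]
eef_rot: [-3.141, 0.0, 1.232]
wrist_force: [0.5, -0.1, -0.9]
finger_gap: 44.0
finger_force: 15.0
tongs in tool xy about stand [[ -14. -108.]
 [ -15.  -95.]
 [  44.  -80.]
 [  44. -111.]]
pos [468.2 368.3  14.5] yaw 1.232 roll,pitch [-3.141  0.   ] gap 44.0 | turn az total -0.0001 minrows 0.0 | shift if turned [-0.002 -0.005  0.901] | unturned [-0.002 -0.005  0.901] q1,q6 [0.61 0.94]
```

```bash
python3 -m creep '0 0 .4 0 0 0;0 0 .3 0 0 0;0 0 .2 0 0 0;0 0 0 0 0 0;0 0 0 0 0 0' && python3 -m creep '0 0 0 0 0 0;0 0 0 0 0 0;0 0 0 0 0 0' 0 && python3 -m creep '0 0 -.5 0 0 0;0 0 -1 0 0 0;0 0 -1 0 0 0;0 0 -1 0 0 0;0 0 -1 0 0 0;.8 0 -1 0 0 0;.8 0 -1 0 0 0;0 0 0 0 0 0;0 0 0 0 0 0' && python3 - <<'E'
from h import *
from cell import manip
c=manip.camera("wrist"); cv2.imwrite("pics/w11.png",c["color"][:,:,::-1]); np.savez("w11.npz",**c)
E
```

```text
clock: 31.28
eef_pos: [468.5, 368.4, -21.8]
eef_rot: [-3.142, 0.0, 1.232]
wrist_force: [-0.1, -1.0, -0.8]
finger_gap: 44.2
finger_force: 15.0
clock: 31.65
eef_pos: [468.5, 368.4, -21.6]
eef_rot: [3.141, -0.0, 1.232]
wrist_force: [-0.0, 0.7, -0.1]
finger_gap: 70.6
finger_force: 0.0
clock: 32.78
eef_pos: [489.4, 428.3, 238.2]
eef_rot: [-3.141, 0.001, 1.232]
wrist_force: [1.1, 0.5, -0.5]
finger_gap: 93.6
finger_force: 0.0
```

View pics/w11.png

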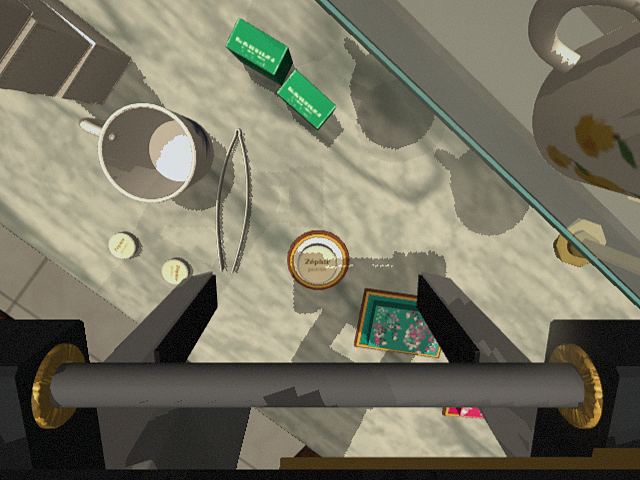

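The round tin (318,265) is in its stand. I'll move the arm aside for a last top view.

```bash
python3 -m creep '-.1 -.8 0 0 0 0;-.1 -.8 0 0 0 0;-.1 -.8 0 0 0 0;-.1 -.8 0 0 0 0;-.1 -.8 0 0 0 0;-.1 -.8 0 0 0 0;-.1 -.8 0 0 0 0;-.1 -.8 0 0 0 0;0 0 0 0 0 0;0 0 0 0 0 0' && python3 - <<'E'
from h import *
from cell import manip
c=manip.camera("top"); t=c["color"][120:320,190:450,::-1]; cv2.imwrite("pics/top1.png",cv2.resize(t,None,fx=3,fy=3,interpolation=cv2.INTER_CUBIC)); np.savez("top1.npz",**c)
for nm,(x,y) in dict(pink=(613,131),teal=(537,256),oval=(675,7.5),round=(468,362)).items():
    u=proj(c,[x,y,22])[0].astype(int); Z=[(c["T"][:3,3]+ray(c,(u[0]+a,u[1]+b))[1]*c["range_z"][u[1]+b,u[0]+a])[0,2].round(1) for a,b in((0,0),(6,0),(-6,0),(0,6),(0,-6))]; print(nm,u,Z)
E
```

```text
clock: 34.08
eef_pos: [238.2, 483.2, 238.0]
eef_rot: [3.142, 0.001, 1.231]
wrist_force: [0.7, -0.1, -0.1]
finger_gap: 94.0
finger_force: 0.0
pink [336 188] [np.float64(22.6), np.float64(19.3), np.float64(20.0), np.float64(20.4), np.float64(23.9)]
teal [276 223] [np.float64(25.4), np.float64(24.0), np.float64(18.9), np.float64(20.5), np.float64(19.2)]
oval [395 160] [np.float64(22.1), np.float64(24.2), np.float64(23.1), np.float64(23.6), np.float64(25.2)]
round [225 255] [np.float64(22.3), np.float64(22.0), np.float64(19.2), np.float64(18.9), np.float64(21.6)]
```

View pics/top1.png

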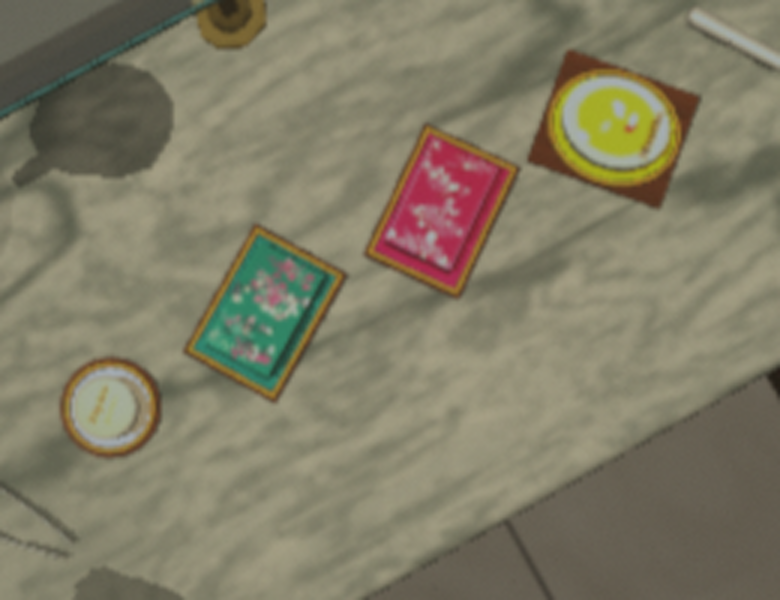

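The last view shows all four inside their rails: round (107,408), teal (265,312), pink (442,210), oval (614,125). Their tops are level at z≈22 mm, and the tongs and scoop are where they were. Handing in.

```bash
python3 -c "
from cell import manip
print(manip.sign_off())"
```

```text
the job is handed in; nothing more can be done
None
```

All four sweets lie flat inside the rails of their own stands, outlines turned to match, with the tongs and scoop untouched; I handed the job in at about 34 s, after one empty first grasp caused by the real fingertips sitting about 35 mm above the reported TCP.

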